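# Close the fragment tin and lift off its dust cover

### The arm

A 6-joint arm with a two-finger parallel gripper is mounted at the origin on the work surface. World frame = base frame: x ahead of the robot, y to its left, z up, the work surface at z = 0. Lengths are in m, angles in rad, forces in N, time in s.
With the tool pointing down it reaches from about 0.3 to 0.875 m from the base axis. Payload 6.4 kg.
Tool frame: the origin (TCP) lies on the centre line of the jaws, within the pads' length; the fingertips stand 22 mm ahead of it and the grasp point (between the pads) lies 3 mm ahead of it; z points along the fingers, y is the line along which they close (so a half turn about z gives the same grasp; the last joint's range is limited). The gripper opens to 85 mm and grips with 20 to 120 N. Pads are 22 mm wide; open, the fingers measure 114 mm over their backs; the gripper's body (76 mm by 85 mm) begins 54 mm behind the grasp point. The pads swing forward as they close: fully open they stand 13 mm farther back than shut.
Start: joints at [1.131, 0.181, 1.607, -0, 1.354, -0.206], TCP at [0.133, 0.559, 0.222] pointing down, gripper open.
Joint ranges: [-2.99, 2.99], [-0.89, 2.07], [0.3, 2.58], [-1.14, 4.28], [0, 2.63], [-3.12, 3.12]. Speed limits (rad/s): [2.57, 2.57, 3.01, 3.14, 3.14, 3.14].

### API

Orientations are given as a unit quaternion [w, x, y, z].
In Python, from bench import ctrl gives the robot as it stands. The module is installed in compiled form; this text tells all that it offers.
- The arm moves only by the tool servo_tool, never from a script. Its argument "commands" is a list of rows, each a list of 3 entries, a list of its own where there are three numbers: the shift along the tool's x, y, z in mm, then the turn about the tool's z in rad, then the finger opening in mm, from 0 to 85.4. In form: [[[dx, dy, dz], turn, jaw], ...]. A call has 1 to 20 rows; each row shifts and turns the commanded pose from where the row before left it, along the tool's axes as they then stand; what a row does not reach is not made up. A row lasts 1/8 s, in which the tool goes at most 62.5 mm and 10.7 degrees, less where a joint would pass 70% of its speed; a pose out of reach is approached as far as the arm can. A call with a gripper value outside its range is refused whole. The fingers move at their own pace and stop on an object; the grip force is fixed at half the most. Time passes only in rows, so rows that do not move let the fingers close. It gives the time, the measured TCP pose, the force, the opening and the grip force at its end, in the units of the state.
- ctrl.get_obs(): the state, without advancing time (a new reading comes with each control period).
- ctrl.camera(name): name is "scene" or "top" or "wrist"; returns a dict with "color" (480x640x3 uint8, red, green, blue), "z_map" (480x640 float32, m along the optical axis (not along the pixel's ray), 0 where there is no reading), "fx", "fy", "cx", "cy" (pixels), "R" (3x3) and "t" (3): a world point X has camera coordinates R X + t. Camera axes: x right, y down, z forward; pixel columns grow to the right and rows downward; lengths in m; the calibration is good to about 2 mm. A picture is of the moment at which its call begins.
- ctrl.hand_in(): hands the job in; it is judged then, once.
The state is a dict: "time_s": time; "q": joint angles; "dq": joint speeds; "joint_efforts": joint torques, N m; "eef_pos": TCP position; "eef_rot": TCP orientation; "wrist_force": force on the tool from outside, world axes, zero at the start; "torque": the same for the moment, N m; "opening": opening from 0.0 (shut) to 1.0 (fully open); "grasp_force": force on a finger pad.
Only numpy, scipy, OpenCV 4.12 (cv2) and the standard library are available. Lean on these libraries where they do the work, as an engineer would, in place of code of your own. Each camera call takes 0.05 s, during which the arm holds its last target. There are 200 camera calls.

### The job

The tin of loose statue fragments stands open; its two nested lids wait together on the pale wooden ring. Holding the brass stem, carry both lids together to the tin and lower them until the inner lid sits fully home in the mouth before you let go, then take the green dust cover by its black collar and lift it off alone, leaving the inner lid seated and undisturbed. Finish while holding the cover in the gripper, level and still, about a hand's breadth (9 cm) above the middle of the round white tray, touching nothing else, and leave the tin and the other things on the bench where they are.

Things in the scene. Friction and masses are not known exactly. Their poses are not given: they have to be found in the camera images.
- inner_lid: Brass inner lid, round, 130-240 g. Origin: centre of its plug's underside; z up. Plug 66 mm across at z=0, 74 at z=10 mm; flange 94 mm across, z=10-14 mm, rests on a rim; stem 18 mm diameter, z=14-86 mm (top). Starts seated in the wooden ring, the cover lying on its flange, the stem standing out through the cover's hole: lifting by the stem lifts both lids.
- cover: Green dust cover (outer lid), 110-200 g. Origin: on its axis, underside of its plate, which lies loose on the flange, 14 mm above the inner lid's origin; z up. Plate 4 mm thick, 110 mm across; skirt down to z=-10 mm, 104 mm inside. Black collar 42 mm outside, z=4-32 mm; 30 mm hole for the stem, which stands 40 mm above the collar. Has 5 mm sideways play.
- tin: Open round steel tin with a few fragments on its floor, loose but heavy (0.8 kg), 90 mm outside diameter, 70 mm tall, wall 3 mm (mouth 84 mm across). Origin: centre of its underside, z up. When home, the inner lid's flange rests on the rim and its origin is 60 mm above the tin's origin.
- stand: Pale wooden parking ring, fixed to the bench, 92 mm outside diameter, 82 mm inside, 30 mm tall; the lids start on it. Origin: centre of its underside.
- tray: Shallow round white tray, fixed to the bench, 140 mm across, 16 mm tall, floor 5 mm thick. Origin: centre of its underside.
- chisel: Bystander, to be left alone: hand tool with a pale wooden handle, 200 mm long, lying. Origin at its underside.
- brush: Bystander, to be left alone: small brush with a dark handle, 190 mm long, lying. Origin at its underside.
- sanding_block: Bystander, to be left alone: cork sanding block 70 x 110 x 35 mm. Origin at its underside.
- offcut: Bystander, to be left alone: dark wood offcut 60 x 150 x 28 mm. Origin at its underside.
- glue: Bystander, to be left alone: white glue bottle with an orange cap, 52 mm across, 110 mm tall. Origin at its underside.
- jar: Bystander, to be left alone: amber jar with a brass cap, 64 mm across, 60 mm tall. Origin at its underside.
- mallet: Bystander, to be left alone: wooden mallet, head 60 x 120 x 56 mm, handle 24 mm thick. Origin at its underside.
Not all that is in view belongs to the job. Of the things like the tray, leave any that is purple; of the rest the larger one is meant. Leave any orange look-alike of the cover alone.

How it is judged:
By the outcome, as a careful person would: the job done as asked, in the order asked, and still so for the second after the job is handed in, while the arm keeps its last pose, push and grip.
It also fails if it takes over 48 s, if anything falls off the work surface, if the arm or the gripper's body presses on something with over 40 N, if the wrist force passes 120 N, or if a joint passes its speed limit or range.

## Working session

There is one attempt and no reset: what is moved stays moved. The work goes in short steps, Python scripts to look and compute and a tool call to move; the robot and the scene stay as the last step left them, time stands still between calls to the robot, and variables do not carry over. Pictures are saved under pics/ and viewed, at most 10 in all, crops included, and the job is handed in when it is done.

Besides the shell and the picture viewer there is one more tool, called in YAML: its name, and indented under it one key for each argument. servo_tool: Moves the arm, as the interface text tells. Its arguments: {"type":"object","properties":{"commands":{"type":"array"}},"required":["commands"]}

```bash
mkdir -p pics; cat > h.py <<'E'
import numpy as np, cv2
from bench import ctrl
def cam(n):
    c=ctrl.camera(n); z=c["z_map"]; v,u=np.mgrid[:480,:640]
    P=np.stack([(u-c["cx"])/c["fx"]*z,(v-c["cy"])/c["fy"]*z,z],-1)
    W=(P-np.array(c["t"]))@np.array(c["R"]); W[z==0]=np.nan
    return c,W
def save(n,im): cv2.imwrite("pics/"+n+".png",im[...,::-1])
E
python3 - <<'E'
from h import *
for n in("top","scene"):
    c,W=cam(n); save(n,c["color"]); np.savez(n,W=W,c=c["color"])
o=ctrl.get_obs(); print(o["time_s"],o["eef_pos"],o["eef_rot"],o["opening"])
E
```

```text
0.1 [0.13296515 0.55889728 0.22098273] [-2.56023955e-04  1.16629053e-01  9.93175237e-01 -7.39336514e-04] 1.002664343274044
```

View pics/top.png

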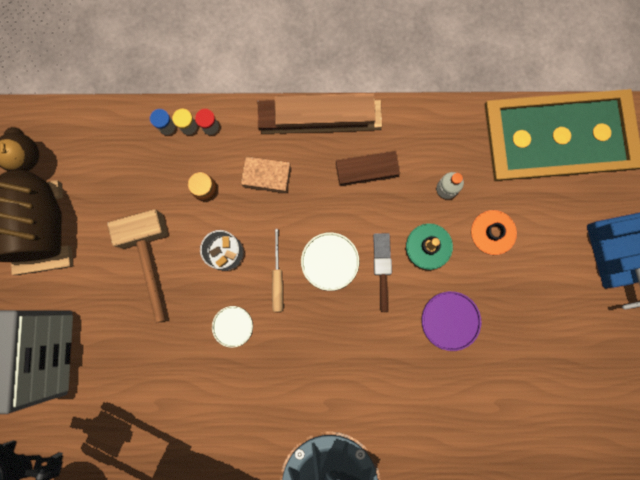

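View pics/scene.png

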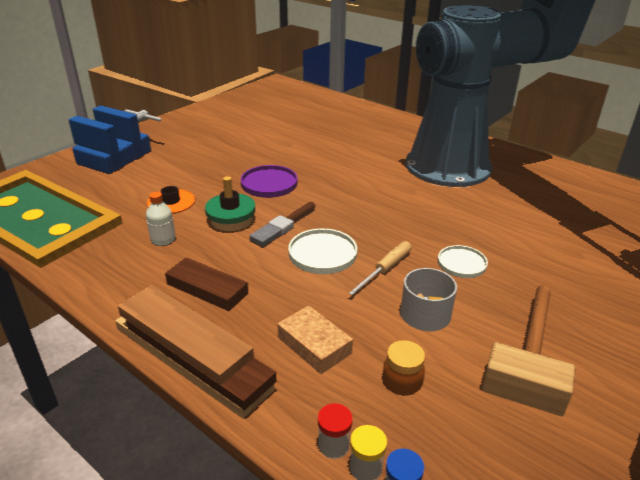

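The top view shows these candidates:
- **Tray:** white (330,261), smaller white (232,327) and purple (451,321). The larger white one at (330,261) is meant.
- **Cover:** green on the ring at (430,247), with the brass stem through it. The orange one at (494,232) is the look-alike and stays alone.
- **Tin:** grey, with fragments inside, at (220,250).

Next I measure these and confirm them in one enlarged crop.

```bash
python3 - <<'E'
from h import *
d=np.load("top.npz"); W=d["W"]; c=d["c"]; s=np.load("scene.npz"); S=s["W"].reshape(-1,3)
save("crop",cv2.resize(c[190:370,180:530],None,fx=2.2,fy=2.2,interpolation=cv2.INTER_CUBIC))
T=W.reshape(-1,3)
def near(P,x,y,r,lo,hi):
    m=(np.hypot(P[:,0]-x,P[:,1]-y)<r)&(P[:,2]>lo)&(P[:,2]<hi); return P[m]
def fit(Q):
    A=np.c_[2*Q[:,:2],np.ones(len(Q))]; p=np.linalg.lstsq(A,(Q[:,:2]**2).sum(1),rcond=None)[0]
    return p[:2].round(4),round(2000*np.sqrt(p[2]+p[:2]@p[:2]),1)
for n,u,v,bands in [("lids",430,247,[(.044,.053),(.07,.083),(.11,.125)]),("tin",220,250,[(.064,.075)]),("tray",330,261,[(.012,.02)]),("small",232,327,[(.01,.02)]),("purple",451,321,[(.01,.02)]),
  ("brush",383,250,[(.004,.05)]),("chisel",277,280,[(.004,.05)]),("glue",450,185,[(.01,.13)]),("jar",201,186,[(.01,.13)]),("orange",494,232,[(.002,.06)]),("mallet",140,230,[(.01,.12)])]:
    x,y,z=W[v,u]
    print(n,W[v,u].round(3))
    for lo,hi in bands:
        for nm,P in(("top",T),("scn",S)):
            Q=near(P,x,y,.085 if n in("tray","purple") else .065,lo,hi)
            if len(Q)<8: print("  ",nm,lo,len(Q));continue
            ce,_=cv2.minEnclosingCircle(Q[:,:2].astype(np.float32))
            print("  ",nm,lo,len(Q),"med z",np.median(Q[:,2]).round(4),"max",Q[:,2].max().round(3),"bbox",Q[:,:2].min(0).round(4),Q[:,:2].max(0).round(4),"enc",np.round(ce,4),round(2000*_,1))
E
```

```text
lids [ 0.546 -0.239  0.056]
   top 0.044 25 med z 0.0472 max 0.053 bbox [ 0.5187 -0.2777] [ 0.6021 -0.1979] enc [ 0.5551 -0.2364] 94.1
   scn 0.044 74 med z 0.0492 max 0.053 bbox [ 0.5342 -0.2507] [ 0.573  -0.2148] enc [ 0.5533 -0.2354] 42.2
   top 0.07 16 med z 0.0722 max 0.082 bbox [ 0.5325 -0.256 ] [ 0.5649 -0.233 ] enc [ 0.5487 -0.2449] 37.9
   scn 0.07 44 med z 0.0767 max 0.083 bbox [ 0.5462 -0.2422] [ 0.5616 -0.2281] enc [ 0.5532 -0.2365] 17.5
   top 0.11 1
   scn 0.11 0
tin [0.543 0.26  0.021]
   top 0.064 170 med z 0.0689 max 0.074 bbox [0.4981 0.2084] [0.5851 0.2958] enc [0.5418 0.2512] 90.9
   scn 0.064 413 med z 0.0682 max 0.073 bbox [0.4942 0.2105] [0.5867 0.3013] enc [0.5409 0.256 ] 93.7
tray [ 0.518 -0.005  0.007]
   top 0.012 269 med z 0.0153 max 0.02 bbox [ 0.4497 -0.0727] [0.588  0.0624] enc [ 0.5186 -0.0053] 140.1
   scn 0.012 363 med z 0.0146 max 0.019 bbox [ 0.4472 -0.0698] [0.5908 0.0698] enc [ 0.5188 -0.0006] 144.2
small [0.359 0.23  0.001]
   top 0.01 68 med z 0.0117 max 0.016 bbox [0.3152 0.1809] [0.4094 0.2743] enc [0.3629 0.2285] 96.4
   scn 0.01 112 med z 0
[... 1051 characters left out ...]
.692 0.301 0.06 ]
   top 0.01 626 med z 0.0576 max 0.066 bbox [0.6677 0.2725] [0.7268 0.3316] enc [0.6987 0.3033] 63.3
   scn 0.01 1781 med z 0.0526 max 0.063 bbox [0.6709 0.2776] [0.732  0.3414] enc [0.7003 0.3095] 64.1
orange [ 0.589 -0.406  0.003]
   top 0.002 1462 med z 0.005 max 0.038 bbox [ 0.5272 -0.4708] [ 0.6533 -0.342 ] enc [ 0.5894 -0.4065] 129.7
   scn 0.002 580 med z 0.0059 max 0.034 bbox [ 0.531  -0.4643] [ 0.641  -0.3443] enc [ 0.587  -0.4047] 122.8
mallet [0.587 0.443 0.055]
   top 0.01 1597 med z 0.0535 max 0.063 bbox [0.5225 0.3932] [0.6387 0.5082] enc [0.5862 0.4449] 127.8
   scn 0.01 3692 med z 0.0543 max 0.06 bbox [0.5224 0.3984] [0.6406 0.5081] enc [0.5851 0.4463] 126.5
```

View pics/crop.png

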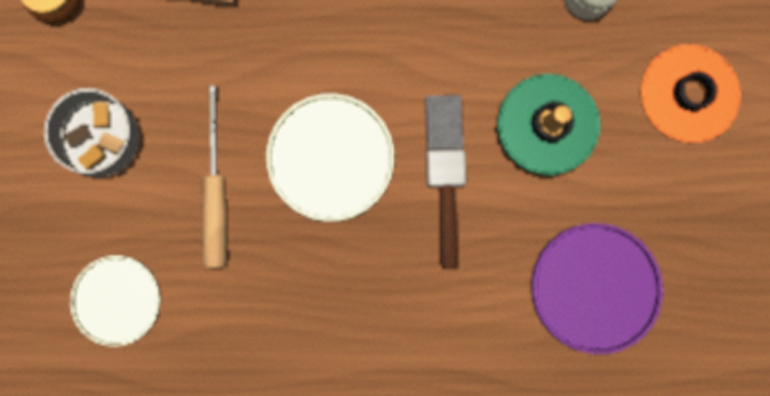

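The crop confirms the picks: a green cover with a brass stem at crop (550,125), the tin with fragments at (92,133), and the large white tray at (330,157). I'll plan a wrist look from above.

```bash
cat >> h.py <<'E'
from scipy.spatial.transform import Rotation as Ro
def tool():
    o=ctrl.get_obs(); q=o["eef_rot"]; return o,Ro.from_quat([q[1],q[2],q[3],q[0]]).as_matrix()
def to(x,y,z):
    o,R=tool(); return (R.T@(np.array([x,y,z])-o["eef_pos"])*1000).round(1)
E
python3 - <<'E'
from h import *
o,R=tool(); c=ctrl.camera("wrist"); Rc=np.array(c["R"]); cw=-Rc.T@np.array(c["t"])
print("cam in tool mm",(R.T@(cw-o["eef_pos"])*1000).round(1)); print("cam axes in tool\n",(R.T@Rc.T).round(3)); print(c["fx"],c["cx"],c["cy"])
print(R.round(3)); print(to(.54,.253,.26))
d=np.load("top.npz"); W=d["W"]; c=d["c"].astype(int)
g=(c[...,1]>c[...,0]*1.5)&(c[...,1]>60)&(abs(W[...,2]-.038)<.004)
Q=W[g]; Q=Q[np.hypot(Q[:,0]-.547,Q[:,1]+.24)<.08]; print("cover top",np.round(cv2.minEnclosingCircle(Q[:,:2].astype(np.float32))[0],4),Q[:,:2].min(0),Q[:,:2].max(0),np.median(Q[:,2]))
Q=W[235:258,418:445].reshape(-1,3); Q=Q[Q[:,2]>.085]; print("stem",len(Q),np.median(Q,0),Q.max(0),Q.min(0))
E
```

```text
cam in tool mm [  71.8   -0.6 -152.5]
cam axes in tool
 [[ 0.001 -0.959 -0.282]
 [ 1.     0.001 -0.   ]
 [ 0.    -0.282  0.959]]
341.41551880076236 316.8477373303611 237.45340121954325
[[-0.973  0.232 -0.001]
 [ 0.232  0.973 -0.001]
 [ 0.    -0.002 -1.   ]]
[-466.8 -203.4  -38.8]
cover top [ 0.5509 -0.24  ] [ 0.49791451 -0.29235929] [ 0.60344987 -0.18749642] 0.03810620423593975
stem 61 [ 0.5516618  -0.2400388   0.10493771] [ 0.56046587 -0.23309547  0.11019065] [ 0.54420085 -0.24926695  0.08773918]
```

servo_tool:
  commands:
    - [[0,0,0],-0.117,85]
    - [[0,0,0],-0.117,85]
    - [[-29,-22,-3],0,85]
    - [[-29,-22,-3],0,85]
    - [[-29,-22,-3],0,85]
    - [[-29,-22,-3],0,85]
    - [[-29,-22,-3],0,85]
    - [[-29,-22,-3],0,85]
    - [[-29,-22,-3],0,85]
    - [[-29,-22,-3],0,85]
    - [[-29,-22,-3],0,85]
    - [[-29,-22,-3],0,85]
    - [[-29,-22,-3],0,85]
    - [[-29,-22,-3],0,85]
    - [[-29,-22,-3],0,85]
    - [[0,0,0],0,85]

```text
time_s: 2.15
eef_pos: [0.5118, 0.2717, 0.2605]
eef_rot: [-0.0, 0.001, 1.0, -0.0]
wrist_force: [-0.3, 0.5, -0.4]
opening: 0.994
grasp_force: 0.0
```

```bash
python3 - <<'E'
from h import *
c,W=cam("wrist"); save("w1",c["color"])
Q=W.reshape(-1,3); Q=Q[(abs(Q[:,2]-.07)<.005)&(np.hypot(Q[:,0]-.542,Q[:,1]-.252)<.06)]
ce,r=cv2.minEnclosingCircle(Q[:,:2].astype(np.float32)); print(len(Q),np.round(ce,4),2000*r,Q.min(0),Q.max(0),np.median(Q[:,2]))
H=np.round(np.hypot(Q[:,0]-ce[0],Q[:,1]-ce[1])*1000); print(np.percentile(H,[5,25,50,75,95]))
print(to(.551,-.240,.25))
E
```

```text
902 [0.5393 0.2545] 90.0656208395958 [0.49448251 0.21028859 0.0650461 ] [0.58403333 0.29855636 0.07283557] 0.07016706058477049
[42. 42. 43. 44. 45.]
[ -41.4 -512.6   10.3]
```

View pics/w1.png

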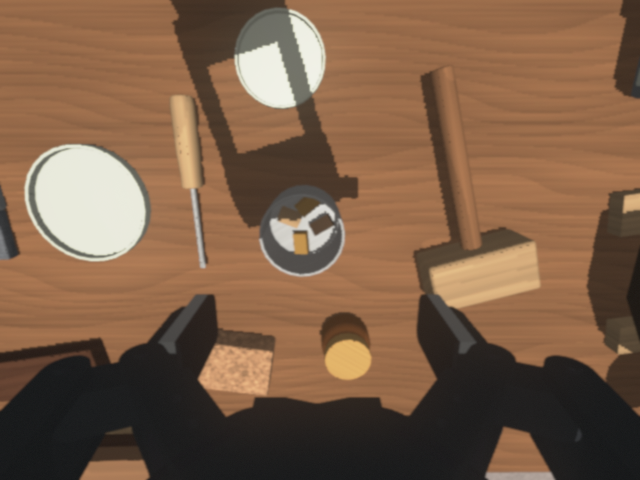

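The wrist view shows the tin at (302,230), fitted at (0.539,0.2545) with a 90.1 mm diameter, as it must be. Now the lids.

servo_tool:
  commands:
    - [[0,-32,0],0,85]
    - [[0,-32,0],0,85]
    - [[0,-32,0],0,85]
    - [[0,-32,0],0,85]
    - [[0,-32,0],0,85]
    - [[0,-32,0],0,85]
    - [[0,-32,0],0,85]
    - [[0,-32,0],0,85]
    - [[0,-32,0],0,85]
    - [[0,-32,0],0,85]
    - [[0,-32,0],0,85]
    - [[0,-32,0],0,85]
    - [[0,-32,0],0,85]
    - [[0,-32,0],0,85]
    - [[0,-32,0],0,85]
    - [[0,-32,0],0,85]
    - [[0,0,0],0,85]

```text
time_s: 4.32
eef_pos: [0.5101, -0.239, 0.2603]
eef_rot: [-0.0, 0.001, 1.0, 0.0]
wrist_force: [-0.7, 0.3, -0.3]
opening: 0.999
grasp_force: 0.0
```

```bash
python3 - <<'E'
from h import *
c,W=cam("wrist"); save("w2",c["color"]); a=c["color"].astype(int)
def enc(m,n):
    Q=W[m]; Q=Q[np.hypot(Q[:,0]-.551,Q[:,1]+.24)<.07]
    ce,r=cv2.minEnclosingCircle(Q[:,:2].astype(np.float32)); print(n,len(Q),np.round(ce,4),2000*r,Q.min(0).round(4),Q.max(0).round(4))
g=(a[...,1]>a[...,0]*1.4)
enc(g&(abs(W[...,2]-.038)<.004),"plate")
enc((W[...,2]>.06)&(W[...,2]<.07),"collar")
enc((W[...,2]>.1)&(W[...,2]<.115),"stem top")
enc((W[...,2]>.075)&(W[...,2]<.1),"stem side")
print(to(.551,-.240,.25)); print(tool()[0]["time_s"])
Q=W.reshape(-1,3);
E
```

```text
plate 5146 [ 0.5488 -0.2389] 108.74269157648087 [ 0.4948 -0.2922  0.0353] [ 0.6023 -0.1852  0.042 ]
collar 535 [ 0.5492 -0.239 ] 41.699085384607315 [ 0.5284 -0.2597  0.06  ] [ 0.5664 -0.2191  0.0698]
stem top 279 [ 0.5508 -0.2394] 18.111661076545715 [ 0.5418 -0.2481  0.1001] [ 0.5594 -0.2307  0.1089]
stem side 129 [ 0.5504 -0.2393] 18.052667379379272 [ 0.5415 -0.2483  0.0753] [ 0.5506 -0.2304  0.0999]
[-40.9  -2.2  10.3]
4.375
```

View pics/w2.png

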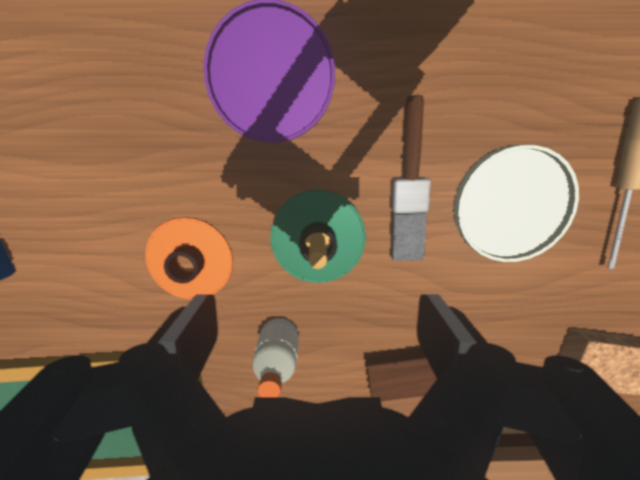

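The stem top is at (317,250) px, measured at (0.551,-0.239, 0.106), with the collar and plate concentric to within 2 mm. Next I descend on the stem with the fingertips above the collar, then grip.

servo_tool:
  commands:
    - [[-20,0,0],0,85]
    - [[-20,0,0],0,85]
    - [[-1,0,0],0,85]
    - [[0,0,25],0,85]
    - [[0,0,25],0,85]
    - [[0,0,25],0,85]
    - [[0,0,25],0,85]
    - [[0,0,25],0,85]
    - [[0,0,20],0,85]
    - [[0,0,15],0,85]
    - [[0,0,7],0,85]
    - [[0,0,0],0,85]

```text
time_s: 5.88
eef_pos: [0.5513, -0.2385, 0.0936]
eef_rot: [-0.0, -0.0, 1.0, 0.0]
wrist_force: [-0.7, -0.0, -0.0]
opening: 1.0
grasp_force: 0.0
```

servo_tool:
  commands:
    - [[0,-1,0],0,60]
    - [[0,0,0],0,40]
    - [[0,0,0],0,25]
    - [[0,0,0],0,10]
    - [[0,0,0],0,5]
    - [[0,0,0],0,5]
    - [[0,0,0],0,5]
    - [[0,0,0],0,5]

```text
time_s: 6.88
eef_pos: [0.5516, -0.2393, 0.0941]
eef_rot: [0.0, -0.0, 1.0, 0.0]
wrist_force: [0.2, 3.1, 5.3]
opening: 0.146
grasp_force: 58.9
```

servo_tool:
  commands:
    - [[0,0,0],0,5]
    - [[0,0,-3],0,5]
    - [[0,0,-6],0,5]
    - [[0,0,-10],0,5]
    - [[0,0,-10],0,5]
    - [[0,0,-10],0,5]
    - [[0,0,0],0,5]
    - [[0,0,0],0,5]

```text
time_s: 7.88
eef_pos: [0.5512, -0.2395, 0.1327]
eef_rot: [-0.0, -0.0, 1.0, 0.0]
wrist_force: [-1.0, 0.8, -3.0]
opening: 0.144
grasp_force: 58.6
```

```bash
python3 - <<'E'
from h import *
c,W=cam("scene"); save("s2",cv2.resize(c["color"][100:280,150:330],None,fx=3,fy=3,interpolation=cv2.INTER_CUBIC))
o=tool()[0]; print(o["time_s"],o["eef_pos"],o["eef_rot"],o["wrist_force"],o["torque"],o["opening"],o["grasp_force"])
c,W=cam("wrist"); save("w3",c["color"]); a=c["color"].astype(int)
g=(a[...,1]>a[...,0]*1.4)
Q=W[g]; Q=Q[np.hypot(Q[:,0]-.551,Q[:,1]+.24)<.07]; Q=Q[Q[:,2]>.05]
if len(Q)>50:
    A=np.c_[Q[:,0]-.551,Q[:,1]+.24,np.ones(len(Q))]; print(len(Q),np.linalg.lstsq(A,Q[:,2],rcond=None)[0],Q.min(0),Q.max(0))
E
```

```text
7.925 [ 0.55107525 -0.23933979  0.132418  ] [-3.08488125e-04 -1.18689322e-04  9.99999928e-01  1.87511498e-04] [-1.21606302 -0.23761157 -3.43585365] [-0.04670692  0.00275021  0.03834255] 0.14591742691143816 58.56982111930847
13678 [ 0.0128807  -0.01401298  0.07808827] [ 0.49391148 -0.30382943  0.06630306] [ 0.60296968 -0.18383936  0.23183835]
```

View pics/s2.png

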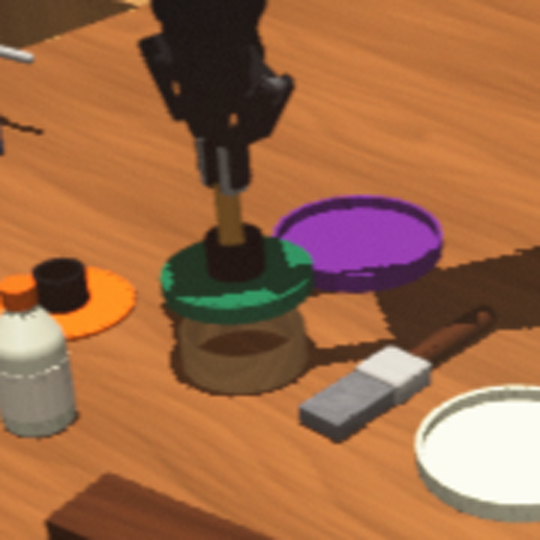

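The crop shows both lids up off the ring, level and hanging from the stem. More stem shows than I expected, so I'll check how deep the grip is.

```bash
python3 - <<'E'
from h import *
c,W=cam("scene"); a=c["color"]
for v in range(140,210,3):
    u=np.arange(215,240); w=W[v,u]; m=np.hypot(w[:,0]-.551,w[:,1]+.24)<.06
    i=np.where(m)[0]
    if len(i): 
        k=i[len(i)//2]; print(v,u[i[0]],u[i[-1]],"mid",w[k].round(3),a[v,u[k]],"z",w[i,2].min().round(3),w[i,2].max().round(3), "px stem", [tuple(a[v,x]) for x in (226,)][0], W[v,226].round(3))
E
```

```text
140 215 239 mid [ 0.543 -0.232  0.191] [134  80  45] z 0.188 0.211 px stem (np.uint8(82), np.uint8(52), np.uint8(34)) [ 0.562 -0.216  0.202]
143 215 239 mid [ 0.561 -0.215  0.195] [35 26 24] z 0.182 0.203 px stem (np.uint8(35), np.uint8(25), np.uint8(21)) [ 0.558 -0.221  0.193]
146 215 236 mid [ 0.559 -0.222  0.186] [35 26 23] z 0.176 0.194 px stem (np.uint8(35), np.uint8(26), np.uint8(23)) [ 0.559 -0.222  0.186]
149 215 232 mid [ 0.564 -0.222  0.181] [53 46 41] z 0.169 0.185 px stem (np.uint8(39), np.uint8(29), np.uint8(25)) [ 0.56  -0.221  0.18 ]
152 215 232 mid [ 0.561 -0.227  0.172] [79 73 67] z 0.161 0.174 px stem (np.uint8(48), np.uint8(40), np.uint8(37)) [ 0.558 -0.224  0.172]
155 215 232 mid [ 0.563 -0.225  0.166] [81 74 67] z 0.154 0.167 px stem (np.uint8(56), np.uint8(48), np.uint8(43)) [ 0.555 -0.228  0.163]
158 216 232 mid [ 0.564 -0.225  0.16 ] [81 75 68] z 0.149 0.16 px stem (np.uint8(63), np.uint8(57), np.uint8(51)) [ 0.558 -0.226  0.157]
161 217 232 mid [ 0.559 -0.228  0.15 ] [82 74 69] z 0.143 0.153 px stem (np.uint8(65), np.uint8(58), np.uint8(53)) [ 0.558 -0.226  0
[... 1530 characters left out ...]
 0.077]
197 215 239 mid [ 0.573 -0.216  0.075] [39 69 46] z 0.074 0.079 px stem (np.uint8(37), np.uint8(69), np.uint8(45)) [ 0.575 -0.216  0.076]
200 215 239 mid [ 0.582 -0.206  0.076] [ 52 151  98] z 0.073 0.078 px stem (np.uint8(52), np.uint8(150), np.uint8(97)) [ 0.582 -0.209  0.075]
203 215 239 mid [ 0.588 -0.2    0.074] [38 71 47] z 0.071 0.076 px stem (np.uint8(40), np.uint8(71), np.uint8(47)) [ 0.59  -0.201  0.074]
206 215 239 mid [ 0.589 -0.2    0.067] [35 62 41] z 0.011 0.07 px stem (np.uint8(37), np.uint8(63), np.uint8(41)) [ 0.591 -0.201  0.067]
209 215 239 mid [ 0.529 -0.272  0.003] [93 68 44] z 0.001 0.013 px stem (np.uint8(92), np.uint8(69), np.uint8(43)) [ 0.53  -0.274  0.002]
```

```bash
python3 - <<'E'
from h import *
o,R=tool(); out=[]
for n in("wrist","scene","top"):
    c,W=cam(n); a=c["color"].astype(int)
    L=(W-o["eef_pos"])@R*1000   # tool frame
    dark=(a.max(-1)-a.min(-1)<22)
    m=(abs(L[...,0])<16)&(abs(L[...,1])<40)&(L[...,2]>-110)&(L[...,2]<60)
    print(n)
    for z in range(-110,60,10):
        k=m&(L[...,2]>=z)&(L[...,2]<z+10)
        if k.sum()>3: q=L[k]; print(z,k.sum(),q.min(0).round()[:2],q.max(0).round()[:2],a[k].mean(0).round())
E
```

```text
wrist
-110 3726 [  6. -33.] [16. 40.] [25. 27. 28.]
-100 4510 [ -2. -40.] [16. 40.] [29. 28. 29.]
-90 4071 [-11. -40.] [16. 40.] [31. 29. 29.]
-80 4214 [-12. -40.] [16. 40.] [32. 30. 29.]
-70 7719 [-12. -40.] [15. 40.] [35. 32. 30.]
-60 2630 [-11. -39.] [15. 39.] [43. 37. 33.]
-50 1209 [-11. -23.] [13. 22.] [51. 47. 44.]
-40 967 [-11. -21.] [12. 19.] [52. 49. 45.]
-30 794 [-11. -21.] [12. 19.] [50. 50. 46.]
-20 1255 [ -9. -19.] [12. 18.] [81. 67. 47.]
-10 233 [-6. -8.] [10.  6.] [81. 65. 42.]
0 236 [ 2. -9.] [10.  8.] [81. 65. 42.]
10 212 [ 1. -9.] [10.  9.] [80. 65. 42.]
20 1074 [-10. -20.] [16. 21.] [40. 38. 31.]
30 340 [-10. -20.] [16. 20.] [54. 47. 34.]
40 287 [-10. -18.] [16. 20.] [54. 47. 35.]
50 3100 [-16. -40.] [16. 40.] [43. 63. 49.]
scene
-110 69 [-16. -36.] [ 3. 39.] [34. 26. 22.]
-100 69 [-16. -39.] [ 4. 40.] [34. 26. 22.]
-90 58 [-16. -40.] [11. 26.] [34. 25. 22.]
-80 104 [-16. -39.] [ 9. 40.] [37. 27. 23.]
-70 121 [-16. -40.] [11. 40.] [41. 29. 23.]
-60 114 [-15. -38.] [11. 39.] [48. 32. 25.]
-50 63 [-13. -20.] [ 5. 23.] [56. 43. 36.]
-40 82 [-13. -19.] [ 7. 22.] [53. 41. 35.]
-30 82 [-14. -21.] [ 6. 23.] [58. 45. 37.]
-20 56 [-14. -13.] [ 6. 21.] [70. 54. 43.]
-10 34 [-10.  -9.] [ 7. 14.] [108.  74.  41.]
0 35 [-12.  -5.] [ 4. 11.] [113.  75.  36.]
10 36 [-12.  -3.] [ 5. 12.] [108.  72.  34.]
20 78 [-16. -16.] [16. 23.] [71. 48. 27.]
30 79 [-16. -16.] [16. 25.] [43. 29. 21.]
40 53 [-16. -10.] [15. 25.] [35. 24. 20.]
50 134 [-16. -40.] [16. 40.] [36. 49. 34.]
top
20 21 [  6. -19.] [16.  4.] [33. 32. 26.]
30 8 [  3. -16.] [15.  3.] [43. 38. 28.]
40 5 [-10. -16.] [ 8. 38.] [54. 65. 53.]
50 54 [-16. -39.] [15. 39.] [50. 76. 55.]
```

View pics/w3.png

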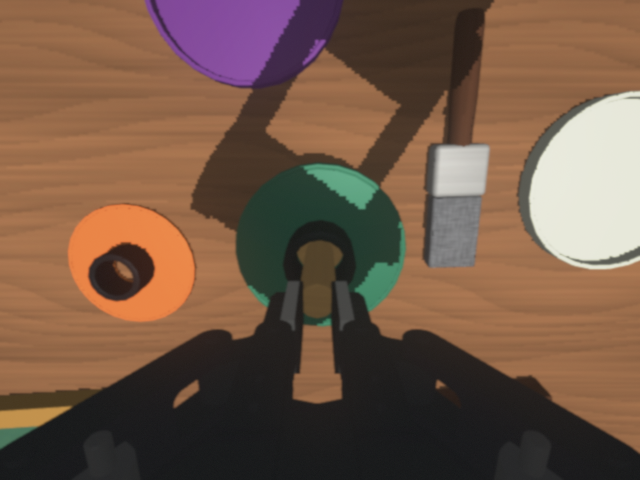

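Both cameras agree that the fingertips sit about 10 mm behind the reported TCP. By the stated geometry they should be 22 mm ahead, so only the top few millimetres of stem are held. I'll set the lids back on the ring and regrip about 30 mm deeper.

servo_tool:
  commands:
    - [[0,0,10],0,5]
    - [[0,0,10],0,5]
    - [[0,0,10],0,5]
    - [[0,0,4],0,5]
    - [[0,0,3],0,5]
    - [[0,0,1],0,5]
    - [[0,0,0],0,5]

```text
time_s: 9.05
eef_pos: [0.5516, -0.2397, 0.0951]
eef_rot: [0.0, -0.0, 1.0, -0.0]
wrist_force: [0.3, -0.2, -3.6]
opening: 0.146
grasp_force: 58.6
```

servo_tool:
  commands:
    - [[0,0,1],0,5]
    - [[0,0,0.5],0,5]
    - [[0,0,0],0,5]
    - [[0,0,0],0,30]
    - [[0,0,0],0,60]
    - [[0,0,0],0,70]
    - [[0,0,0],0,70]

```text
time_s: 9.93
eef_pos: [0.5513, -0.2397, 0.0932]
eef_rot: [-0.0, -0.0, 1.0, -0.0]
wrist_force: [-0.7, -0.6, 0.3]
opening: 0.821
grasp_force: 0.0
```

```bash
python3 - <<'E'
from h import *
o,R=tool()
print(o["time_s"],o["eef_pos"],o["opening"])
c,W=cam("wrist"); a=c["color"].astype(int)
def enc(m,n):
    Q=W[m]; Q=Q[np.hypot(Q[:,0]-.551,Q[:,1]+.24)<.025]
    if len(Q)<5: print(n,len(Q)); return
    ce,r=cv2.minEnclosingCircle(Q[:,:2].astype(np.float32)); print(n,len(Q),np.round(ce,4),2000*r,Q.min(0).round(4),Q.max(0).round(4))
enc((W[...,2]>.06)&(W[...,2]<.07),"collar")
enc((W[...,2]>.075)&(W[...,2]<.115),"stem")
L=(W-o["eef_pos"])@R*1000
m=(abs(L[...,0])<16)&(abs(abs(L[...,1])-37)<16)&(L[...,2]>-60)&(L[...,2]<20)
for z in range(-60,20,4):
    k=m&(L[...,2]>=z)&(L[...,2]<z+4)
    if k.sum()>3: print(z,k.sum(),abs(L[k][:,1]).min().round(1),abs(L[k][:,1]).max().round(1))
E
```

```text
9.925 [ 0.55129031 -0.23965754  0.09319872] 0.8207460584254423
collar 1913 [ 0.5494 -0.2387] 42.14704781770706 [ 0.5287 -0.2589  0.06  ] [ 0.5662 -0.218   0.07  ]
stem 1847 [ 0.5508 -0.2388] 18.424266949295998 [ 0.5418 -0.2478  0.075 ] [ 0.5598 -0.2298  0.1084]
-60 309 34.5 53.0
-56 915 33.8 45.5
-52 631 33.8 49.4
-48 770 33.9 49.3
-44 680 33.8 49.4
-40 621 33.8 49.5
-36 586 33.9 49.4
-32 528 33.9 49.4
-28 464 33.9 49.4
-24 294 33.8 47.1
-20 106 34.0 36.0
```

servo_tool:
  commands:
    - [[0,0.5,10],0,70]
    - [[0,0,10],0,70]
    - [[0,0,8],0,70]
    - [[0,0,3],0,70]
    - [[0,0,0],0,40]
    - [[0,0,0],0,25]
    - [[0,0,0],0,10]
    - [[0,0,0],0,5]
    - [[0,0,0],0,5]
    - [[0,0,0],0,5]
    - [[0,0,0],0,5]

```text
time_s: 11.35
eef_pos: [0.5516, -0.2391, 0.0627]
eef_rot: [0.0, -0.0, 1.0, -0.0]
wrist_force: [-0.5, 2.2, 5.7]
opening: 0.194
grasp_force: 58.6
```

servo_tool:
  commands:
    - [[0,0,-4],0,5]
    - [[0,0,-10],0,5]
    - [[0,0,-15],0,5]
    - [[0,0,-15],0,5]
    - [[0,0,-15],0,5]
    - [[0,0,-15],0,5]
    - [[0,0,-15],0,5]
    - [[0,0,-10],0,5]
    - [[0,0,-6],0,5]
    - [[0,0,-2],0,5]
    - [[0,0,0],0,5]

```text
time_s: 12.72
eef_pos: [0.5512, -0.2389, 0.1689]
eef_rot: [-0.0, -0.0, 1.0, 0.0]
wrist_force: [0.0, 0.4, -3.8]
opening: 0.192
grasp_force: 58.5
```

```bash
python3 - <<'E'
from h import *
o,R=tool(); print(o["time_s"],o["eef_pos"],o["wrist_force"],o["torque"],o["opening"])
def plate(n):
    c,W=cam(n); a=c["color"].astype(int)
    g=(a[...,1]>a[...,0]*1.4)&(W[...,2]>.11)&(W[...,2]<.16)&(np.hypot(W[...,0]-.551,W[...,1]+.24)<.065)
    Q=W[g]; A=np.c_[Q[:,:2]-[.551,-.24],np.ones(len(Q))]; p=np.linalg.lstsq(A,Q[:,2],rcond=None)[0]
    k=abs(A@p-Q[:,2])<.004; p=np.linalg.lstsq(A[k],Q[k,2],rcond=None)[0]
    ce,r=cv2.minEnclosingCircle(Q[k][:,:2].astype(np.float32)); print(n,k.sum(),p.round(4),np.round(ce,4),2000*r)
plate("wrist"); plate("scene"); plate("top")
E
```

```text
12.725 [ 0.55117575 -0.23890529  0.16892728] [ 0.04467538  0.36242416 -3.76590065] [-0.00346048  0.00200378  0.01506443] 0.1924682440275221
wrist 15681 [-1.000e-04  2.000e-04  1.446e-01] [ 0.5489 -0.239 ] 109.46963727474213
scene 739 [-0.0169 -0.0178  0.1429] [ 0.5508 -0.2341] 112.96654492616653
top 464 [ 0.0012 -0.002   0.144 ] [ 0.5506 -0.2406] 108.32849889993668
```

servo_tool:
  commands:
    - [[0,5,0],0,5]
    - [[0,12,0],0,5]
    - [[0,20,0],0,5]
    - [[0.8,30,0],0,5]
    - [[0.8,30,0],0,5]
    - [[0.8,30,0],0,5]
    - [[0.8,30,0],0,5]
    - [[0.8,30,0],0,5]
    - [[0.8,30,0],0,5]
    - [[0.8,30,0],0,5]
    - [[0.8,30,0],0,5]
    - [[0.8,30,0],0,5]
    - [[0.8,30,0],0,5]
    - [[0.8,30,0],0,5]
    - [[0.8,30,0],0,5]
    - [[0.8,30,0],0,5]
    - [[0.8,30,0],0,5]
    - [[0,20,0],0,5]
    - [[0,12,0],0,5]
    - [[0,4,0],0,5]

```text
time_s: 15.38
eef_pos: [0.5399, 0.2544, 0.1692]
eef_rot: [-0.0, -0.0, 1.0, -0.0]
wrist_force: [0.4, 0.1, -2.6]
opening: 0.194
grasp_force: 58.7
```

```bash
python3 - <<'E'
from h import *
c,W=cam("wrist")
o,R=tool(); print(o["time_s"],o["eef_pos"],o["wrist_force"],o["opening"]); print(to(.5400,.2544,.1689))
for n in ("top",):
    c,W=cam(n); Q=W.reshape(-1,3); 
    k=(abs(Q[:,2]-.144)<.004)&(np.hypot(Q[:,0]-.54,Q[:,1]-.25)<.07); ce,r=cv2.minEnclosingCircle(Q[k][:,:2].astype(np.float32)); print(n,np.round(ce,4),2000*r,Q[k].min(0),Q[k].max(0))
E
```

```text
15.425 [0.53995151 0.25434521 0.16921324] [-0.40461177 -0.50565919 -3.22029504] 0.19243365980490118
[-0.   0.1  0.3]
top [0.5398 0.2504] 109.2417910695076 [0.48781788 0.19635083 0.14001303] [0.59385249 0.30059082 0.14786974]
```

servo_tool:
  commands:
    - [[-0.7,0.5,8],0,5]
    - [[0,0,12],0,5]
    - [[0,0,12],0,5]
    - [[0,0,10],0,5]
    - [[0,0,6],0,5]
    - [[0,0,5],0,5]
    - [[0,0,4],0,5]
    - [[0,0,3],0,5]
    - [[0,0,0],0,5]

```text
time_s: 16.6
eef_pos: [0.5407, 0.2545, 0.1092]
eef_rot: [-0.0, -0.0, 1.0, -0.0]
wrist_force: [-0.4, -0.3, -2.8]
opening: 0.192
grasp_force: 58.7
```

No lateral contact, and 6–7 mm remain.

servo_tool:
  commands:
    - [[0,0,2],0,5]
    - [[0,0,2],0,5]
    - [[0,0,1],0,5]
    - [[0,0,0.7],0,5]
    - [[0,0,0.5],0,5]
    - [[0,0,0],0,5]

```text
time_s: 17.35
eef_pos: [0.5408, 0.2544, 0.1031]
eef_rot: [-0.0, -0.0, 1.0, -0.0]
wrist_force: [-0.3, -0.1, -3.0]
opening: 0.197
grasp_force: 58.7
```

servo_tool:
  commands:
    - [[0,0,0.5],0,5]
    - [[0,0,0.5],0,5]
    - [[0,0,0.5],0,5]
    - [[0,0,0],0,5]

```text
time_s: 17.85
eef_pos: [0.5409, 0.2546, 0.1027]
eef_rot: [0.0, -0.0, 1.0, 0.0]
wrist_force: [-4.0, -0.6, 6.3]
opening: 0.192
grasp_force: 59.8
```

Contact came exactly at the expected home height (0.1027), so the lid is seated. Now release.

servo_tool:
  commands:
    - [[0,0,0],0,12]
    - [[0,0,0],0,30]
    - [[0,0,0],0,60]
    - [[0,0,0],0,75]
    - [[0,0,0],0,75]
    - [[0,0,-15],0,75]
    - [[0,0,-20],0,75]
    - [[0,0,0],0,75]

```text
time_s: 18.85
eef_pos: [0.5428, 0.255, 0.1399]
eef_rot: [0.003, -0.0, 1.0, 0.001]
wrist_force: [-0.1, -0.5, -0.3]
opening: 0.879
grasp_force: 0.0
```

```bash
python3 - <<'E'
from h import *
o,R=tool(); print(o["time_s"],o["eef_pos"],o["opening"])
c,W=cam("wrist"); a=c["color"].astype(int)
def enc(lo,hi,rad,n,W=W):
    Q=W.reshape(-1,3); Q=Q[(np.hypot(Q[:,0]-.54,Q[:,1]-.254)<rad)&(Q[:,2]>lo)&(Q[:,2]<hi)]
    if len(Q)<9: print(n,len(Q)); return
    ce,r=cv2.minEnclosingCircle(Q[:,:2].astype(np.float32)); print(n,len(Q),np.round(ce,4),2000*r,Q.min(0).round(4),Q.max(0).round(4),np.median(Q[:,2]))
    return Q
Q=enc(.072,.083,.065,"plate"); A=np.c_[Q[:,:2]-[.54,.254],np.ones(len(Q))]; print(np.linalg.lstsq(A,Q[:,2],rcond=None)[0])
enc(.100,.109,.027,"collar"); enc(.115,.155,.02,"stem"); enc(.14,.155,.02,"stemtop")
c,W2=cam("scene"); enc(.072,.083,.065,"sc plate",W2); enc(.100,.109,.027,"sc collar",W2); enc(.115,.155,.02,"sc stem",W2)
c2,W3=cam("top"); enc(.072,.083,.065,"top plate",W3)
save("s3",cv2.resize(c["color"][190:360,350:590],None,fx=3,fy=3))
E
```

```text
18.85 [0.54282717 0.25501833 0.13994365] 0.8786502331429137
plate 16363 [0.5393 0.2541] 110.39018630981445 [0.4842 0.1991 0.0721] [0.5943 0.3087 0.083 ] 0.0784399504293642
[ 0.00011907 -0.00017862  0.07840191]
collar 1779 [0.5387 0.2542] 41.70546680688858 [0.5181 0.2335 0.1   ] [0.5555 0.2745 0.1088] 0.10607311724812035
stem 1679 [0.5401 0.2538] 18.40084232389927 [0.531  0.2449 0.115 ] [0.5492 0.2629 0.1482] 0.14560665219763547
stemtop 1129 [0.5401 0.2538] 18.40084232389927 [0.531  0.2449 0.14  ] [0.5492 0.2627 0.1482] 0.14625476553437955
sc plate 1628 [0.5411 0.2542] 114.51181769371033 [0.4854 0.2007 0.072 ] [0.5964 0.3105 0.083 ] 0.07762154352934333
sc collar 222 [0.5419 0.2556] 43.40226203203201 [0.5208 0.2354 0.1   ] [0.5634 0.2765 0.1083] 0.1046503473263459
sc stem 215 [0.5433 0.2541] 22.179389372467995 [0.5325 0.2459 0.1151] [0.5535 0.2644 0.1476] 0.13458861583565476
top plate 505 [0.5421 0.248 ] 109.64065045118332 [0.4886 0.196  0.0721] [0.596  0.2597 0.0829] 0.07694613738505457
```

View pics/s3.png

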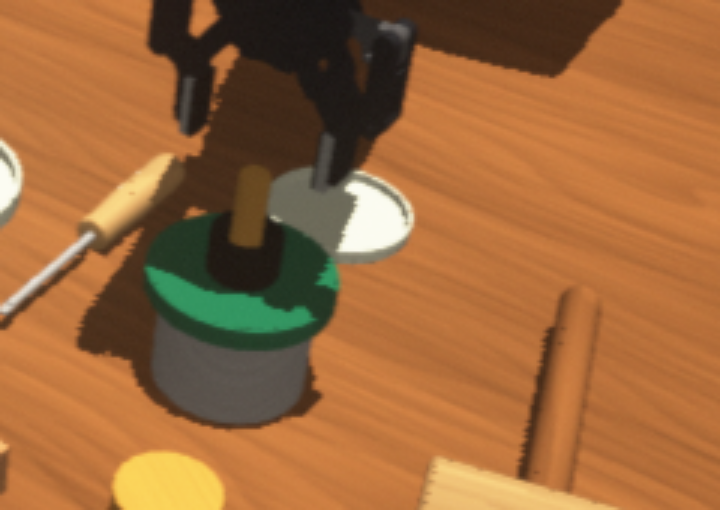

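The scene crop shows the cover sitting level on the tin at crop (240,270), with the stem upright. Plate top is 0.078 and stem top 0.146, so the inner lid is fully home. Now I go down onto the collar, stopping partway to correct the centring.

servo_tool:
  commands:
    - [[1,0,5],0,75]
    - [[0,0,15],0,75]
    - [[0,0,15],0,75]
    - [[0,0,10],0,75]
    - [[0,0,0],0,75]
    - [[0,0,0],0,75]

```text
time_s: 19.75
eef_pos: [0.5401, 0.2545, 0.0918]
eef_rot: [0.0, -0.0, 1.0, 0.0]
wrist_force: [-0.3, 1.2, 0.2]
opening: 0.88
grasp_force: 0.0
```

servo_tool:
  commands:
    - [[0.5,-0.4,8],0,75]
    - [[0,0,6],0,75]
    - [[0,0,3],0,65]
    - [[0,0,0],0,55]
    - [[0,0,0],0,50]
    - [[0,0,0],0,48]
    - [[0,0,0],0,48]

```text
time_s: 20.62
eef_pos: [0.5394, 0.2541, 0.0748]
eef_rot: [0.0, -0.0, 1.0, 0.0]
wrist_force: [-0.5, 0.5, -0.6]
opening: 0.559
grasp_force: 0.0
```

```bash
python3 - <<'E'
from h import *
o,R=tool(); print(o["time_s"],o["eef_pos"],o["opening"],o["wrist_force"])
c,W=cam("wrist"); a=c["color"].astype(int); L=(W-o["eef_pos"])@R*1000
for s in(-1,1):
    m=(abs(L[...,0])<14)&(s*L[...,1]>22)&(s*L[...,1]<44)&(L[...,2]>-60)&(L[...,2]<-4)
    q=L[m]; print(s,m.sum(),"tip z",np.percentile(q[:,2],99),"inner y",np.percentile(s*q[:,1],1))
m=(np.hypot(W[...,0]-.54,W[...,1]-.254)<.012)&(W[...,2]>.115)&(W[...,2]<.165); print("stem",W[m].max(0))
E
```

```text
20.625 [0.5394067  0.25410222 0.07479042] 0.5594735242889715 [-0.45573625  0.4544554  -0.62235492]
-1 3302 tip z -4.0418059452398305 inner y 23.342808147135944
1 3261 tip z -4.061287801366506 inner y 23.086036168608132
stem [0.54186804 0.26311198 0.1649744 ]
```

servo_tool:
  commands:
    - [[0,0,0],0,44]
    - [[0,0,0],0,40]
    - [[0,0,0],0,30]
    - [[0,0,0],0,25]
    - [[0,0,0],0,25]
    - [[0,0,0],0,25]

```text
time_s: 21.42
eef_pos: [0.5395, 0.2543, 0.0752]
eef_rot: [0.0, -0.0, 1.0, 0.0]
wrist_force: [-2.0, 0.0, 6.3]
opening: 0.47
grasp_force: 59.9
```

servo_tool:
  commands:
    - [[0,0,-1],0,25]
    - [[0,0,-2],0,25]
    - [[0,0,-3],0,25]
    - [[0,0,-4],0,25]
    - [[0,0,-5],0,25]
    - [[0,0,-5],0,25]
    - [[0,0,0],0,25]

```text
time_s: 22.3
eef_pos: [0.5398, 0.2542, 0.0953]
eef_rot: [0.001, -0.0, 1.0, 0.0]
wrist_force: [0.5, -0.8, -1.2]
opening: 0.473
grasp_force: 60.6
```

```bash
python3 - <<'E'
from h import *
o,R=tool(); print(o["time_s"],o["eef_pos"],o["opening"],o["wrist_force"],o["grasp_force"])
c,W=cam("scene"); save("s4",cv2.resize(c["color"][170:360,350:590],None,fx=3,fy=3))
E
```

```text
22.3 [0.539772   0.25417348 0.0953499 ] 0.4726199860582914 [ 0.50368946 -0.81400546 -1.20345232] 60.58730972930789
```

View pics/s4.png

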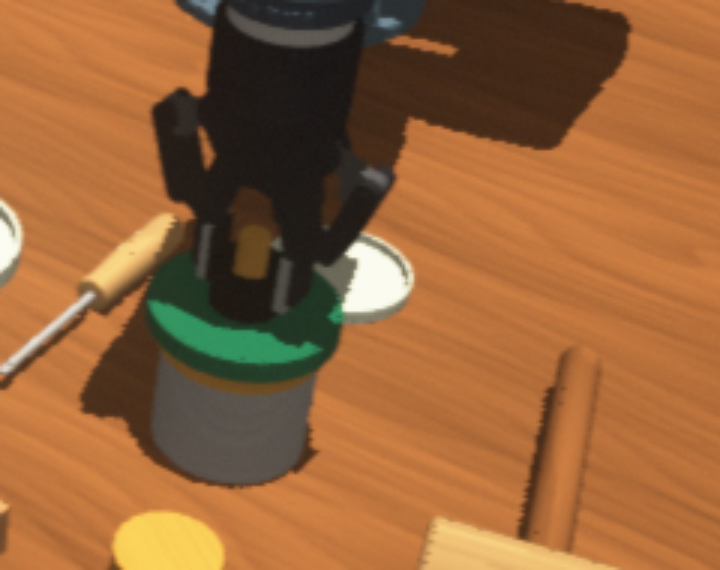

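The brass flange shows on the rim at crop (240,385) beneath the raised green cover, so the cover is coming off alone (about 1.5 N). I'll lift it clear of the stem.

servo_tool:
  commands:
    - [[0,0,-5],0,25]
    - [[0,0,-8],0,25]
    - [[0,0,-8],0,25]
    - [[0,0,-8],0,25]
    - [[0,0,-8],0,25]
    - [[0,0,-10],0,25]
    - [[0,0,-10],0,25]
    - [[0,0,-10],0,25]
    - [[0,0,-10],0,25]
    - [[0,0,-8],0,25]
    - [[0,0,-3],0,25]
    - [[0,0,0],0,25]

```text
time_s: 23.85
eef_pos: [0.5393, 0.2541, 0.1827]
eef_rot: [0.0, -0.0, 1.0, 0.0]
wrist_force: [-0.1, -0.6, -1.3]
opening: 0.475
grasp_force: 60.6
```

```bash
cat > m.py <<'E'
from h import *
o,R=tool(); print(o["time_s"],o["eef_pos"],o["opening"],o["wrist_force"])
def enc(W,x,y,lo,hi,rad,n):
    Q=W.reshape(-1,3); Q=Q[(np.hypot(Q[:,0]-x,Q[:,1]-y)<rad)&(Q[:,2]>lo)&(Q[:,2]<hi)]
    if len(Q)<9: print(n,len(Q)); return
    ce,r=cv2.minEnclosingCircle(Q[:,:2].astype(np.float32)); A=np.c_[Q[:,:2]-ce,np.ones(len(Q))]; p=np.linalg.lstsq(A,Q[:,2],rcond=None)[0]
    print(n,len(Q),np.round(ce,4),round(2000*r,1),"plane",p.round(4))
E
python3 - <<'E'
from m import *
p=o["eef_pos"]
for n in("wrist","scene","top"):
    c,W=cam(n); z=.078+p[2]-.0752
    enc(W,p[0],p[1],z-.006,z+.006,.065,n+" cover"); enc(W,.519,-.003,.012,.02,.078,n+" tray"); enc(W,.54,.254,.066,.08,.055,n+" tinlid"); enc(W,.54,.254,.13,.15,.02,n+" stem")
E
```

```text
23.85 [0.53927208 0.25406625 0.18267775] 0.4753728889151999 [-0.13406825 -0.55956471 -1.30149218]
wrist cover 23331 [0.5392 0.2534] 110.4 plane [ 0.0024 -0.0012  0.1859]
wrist tray 1822 [ 0.5163 -0.0022] 140.7 plane [-0.0017  0.0004  0.0157]
wrist tinlid 44 [0.4958 0.2535] 27.7 plane [-0.6511  0.0427  0.073 ]
wrist stem 0
scene cover 1507 [0.5406 0.2564] 113.8 plane [-0.0134 -0.0057  0.1848]
scene tray 377 [ 0.5166 -0.002 ] 146.3 plane [-0.0015  0.0022  0.0146]
scene tinlid 1433 [0.5421 0.2552] 98.7 plane [-0.0106 -0.0088  0.0736]
scene stem 47 [0.544  0.2558] 17.3 plane [0.2223 0.0698 0.1336]
top cover 570 [0.5408 0.2503] 109.6 plane [-0.0035 -0.006   0.1839]
top tray 275 [ 0.5184 -0.0053] 140.0 plane [-0.0039 -0.003   0.0156]
top tinlid 139 [0.5339 0.2307] 80.3 plane [-0.0292 -0.0297  0.0726]
top stem 0
```

servo_tool:
  commands:
    - [[0,-6,0],0,25]
    - [[0,-14,0],0,25]
    - [[2.1,-20,0],0,25]
    - [[2.1,-20,0],0,25]
    - [[2.1,-20,0],0,25]
    - [[2.1,-20,0],0,25]
    - [[2.1,-20,0],0,25]
    - [[2.1,-20,0],0,25]
    - [[2.1,-20,0],0,25]
    - [[2.1,-20,0],0,25]
    - [[2.1,-20,0],0,25]
    - [[2.1,-20,0],0,25]
    - [[2.1,-20,0],0,25]
    - [[0,-12,0],0,25]
    - [[0,-4,0],0,25]
    - [[0,0,0],0,25]

```text
time_s: 26.0
eef_pos: [0.5162, -0.002, 0.1826]
eef_rot: [0.0, 0.0, 1.0, 0.0]
wrist_force: [-0.2, -0.4, -2.5]
opening: 0.471
grasp_force: 60.7
```

servo_tool:
  commands:
    - [[0,0,6],0,25]
    - [[0,0,12],0,25]
    - [[0,0,14],0,25]
    - [[0,0,14],0,25]
    - [[0,0,14],0,25]
    - [[0,0,12],0,25]
    - [[0,0,8],0,25]
    - [[0,0,3],0,25]
    - [[0,0,0],0,25]
    - [[0,0,0],0,25]

```text
time_s: 27.25
eef_pos: [0.5166, -0.002, 0.1001]
eef_rot: [0.0, -0.0, 1.0, -0.0]
wrist_force: [0.2, -0.9, -1.6]
opening: 0.467
grasp_force: 60.7
```

```bash
python3 - <<'E'
from m import *
p=o["eef_pos"]
for n in("wrist","scene","top"):
    c,W=cam(n); z=.078+p[2]-.0752
    enc(W,p[0],p[1],z-.006,z+.006,.065,n+" cover"); enc(W,.54,.254,.066,.08,.055,n+" tinlid"); enc(W,.54,.254,.1,.15,.02,n+" stem"); enc(W,.54,.254,.14,.15,.02,n+" stemtop")
    if n=="top": save("t5",c["color"])
E
```

```text
27.25 [ 0.51662975 -0.00202581  0.10008452] 0.466835804205427 [ 0.16609751 -0.94800577 -1.5888801 ]
wrist cover 23310 [ 0.5166 -0.003 ] 110.7 plane [ 0.0035 -0.0016  0.1034]
wrist tinlid 0
wrist stem 0
wrist stemtop 0
scene cover 1011 [ 0.52   -0.0009] 114.4 plane [-0.011  -0.0084  0.1023]
scene tinlid 1421 [0.5435 0.2547] 100.4 plane [-0.0111 -0.005   0.0736]
scene stem 291 [0.5425 0.2545] 23.2 plane [-1.069  -0.5662  0.1329]
scene stemtop 84 [0.5427 0.2537] 22.2 plane [-0.1232 -0.0313  0.1445]
top cover 507 [ 0.507  -0.0031] 101.8 plane [ 0.0117 -0.0043  0.1026]
top tinlid 1179 [0.5434 0.2507] 95.2 plane [-0.0013 -0.0026  0.0732]
top stem 85 [0.5425 0.2506] 18.0 plane [0.7467 1.3259 0.1386]
top stemtop 49 [0.5424 0.2507] 17.7 plane [-0.0675  0.0044  0.1453]
```

View pics/t5.png

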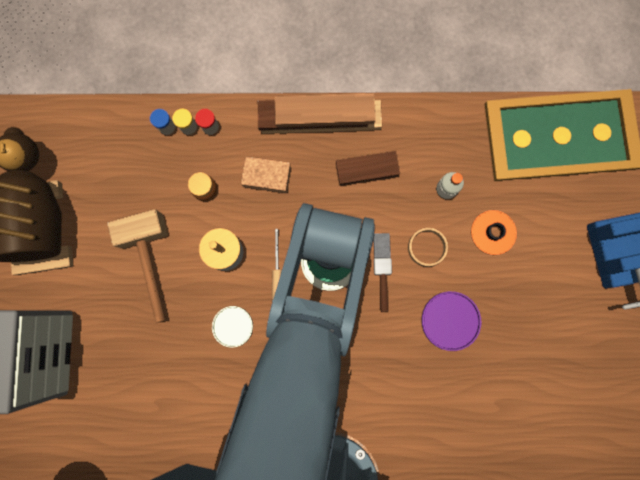

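The top view shows the brass inner lid seated on the tin at (220,250), the ring empty at (428,247) and the bystanders unmoved. The cover is held level over the tray at (330,262), with its plate underside at about 0.099 m. Handing in.

```bash
python3 -c "
from bench import ctrl
print(ctrl.hand_in())"
```

```text
the job is handed in; nothing more can be done
None
```

The job is handed in at about 27 s: the inner lid is seated on the tin, and the green cover is held level about 9 cm above the middle of the large white tray; the hand-in returned no verdict.

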